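# Load the cartridge reader and key in its programme

## Robot

A 6-joint arm with a two-finger parallel gripper is mounted at the origin on a cart in front of the work surface, level with it; the furniture and walls round the work are solid. World frame = base frame: x ahead of the robot, y to its left, z up, the work surface at z = 0. Lengths are in mm, angles in degrees, forces in N, time in s.
With the tool pointing down it reaches from about 350 to 850 mm from the base axis. Payload 8.1 kg.
Tool frame: the origin (TCP) lies midway between the tips of the shut fingers; the grasp point (between the pads) lies 19 mm behind it; z points along the fingers, y is the line along which they close (so a half turn about z gives the same grasp; the last joint's range is limited). The gripper opens to 85 mm and grips with 20 to 120 N. Pads are 22 mm wide; open, the fingers measure 114 mm over their backs; the gripper's body (76 mm by 85 mm) begins 54 mm behind the grasp point. The pads swing forward as they close: fully open they stand 13 mm farther back than shut.
Start: joints at [-69.122, 7.471, 85.268, -0, 87.261, -4.893], TCP at [260.891, -540.316, 231.292] pointing down, gripper open.
Joint ranges: [-169.43, 169.43], [-51.17, 129.36], [1.28, 143.12], [-76.62, 256.62], [0, 156.53], [-152.29, 152.29]. Speed limits (degrees/s): [136.94, 136.94, 159.86, 180, 180, 180].

## Interface

Orientations are given as [roll, pitch, yaw] about the fixed x, y, z axes, in that order (R = Rz(yaw) Ry(pitch) Rx(roll)).
In Python, from bench import r gives the robot as it stands.
- The arm moves only by the shell command python3 steer.py 'ROWS' [FORCE]. ROWS is rows parted by semicolons, their numbers by spaces, 1 to 8 of them, each of 7 numbers: a rotation vector rx, ry, rz in degrees, then dx, dy, dz in mm, then the finger opening in mm; each row is the pose to reach, as a shift and turn from the pose commanded when the command began, along the tool's axes at that moment; what a row does not reach only later rows make up. A row lasts 1/8 s, in which the tool goes at most 62.5 mm and 10.7 degrees, less where a joint would pass 70% of its speed; a pose out of reach is approached as far as the arm can. The fingers move at their own pace and stop on an object; FORCE is the grip in N (left out, the last holds). Time passes only in rows, so rows that do not move let the fingers close. It prints the time, the measured TCP pose, the force, the opening and the grip force at its end.
- r.sense(): the state, without advancing time (a new reading comes with each control period).
- r.snapshot(name): name is "scene" or "top"; returns a dict with "pixels" (420x560x3 uint8, blue, green, red), "fx", "fy", "cx", "cy" (pixels), "pose" (4x4, takes a point from camera to world coordinates). Camera axes: x right, y up, looking along -z (the intrinsics and any distortion apply to the point x, -y, -z); pixel columns grow to the right and rows downward; lengths in mm; the calibration is good to about 2 mm. A picture is of the moment at which its call begins. There is no depth.
- r.hand_in(): hands the job in; it is judged then, once.
The state is a dict: "time": time; "joint_pos": joint angles; "qd": joint speeds; "joint_efforts": joint torques, N m; "tool_pos": TCP position; "tcp_rot": TCP orientation; "ft_force": force on the tool from outside, world axes, zero at the start; "wrist_torque": the same for the moment, N m; "finger_gap": finger opening in mm; "grip_force": force on a finger pad.
Only numpy, scipy, OpenCV 4.12 (cv2) and the standard library are available. Lean on these libraries where they do the work, as an engineer would, in place of code of your own. Each camera call takes 0.05 s, during which the arm holds its last target. There are 200 camera calls.

## Task

Press the release key so that the reader's drawer springs out, lay the stepped cartridge and the clipped-corner cartridge fully down in the pockets cut to their outlines, and push the drawer home until it catches. Then enter programme 7-2-6 on the unmarked keypad (laid out as on a telephone: 1-2-3 in the row farthest from you), one key at a time, pressing each fully and letting it come up, and press the long start bar. Press no other digit, and no key of the programme before the drawer is shut, and leave the plain cartridge, the timer, the bottle and the flask where they stand.

Things in the scene. Friction and masses are not known exactly. Their poses are not given: they have to be found in the camera images.
- reader: Fixed instrument, 150 mm deep (x), 300 wide (y), deck 62 mm high. Origin: centre of its underside; x points from its front to its back, y to the operator's left. Left half: drawer in the front (bay opening up to 40 mm high), display and release key above it. Right half: 3 x 3 grey square keys, 18 mm at 28 mm pitch, unprinted, as on a telephone (1 far left, 9 near right); start bar in front.
- drawer (a joint): Drawer, slides straight out of the front (the reader's -x): 0 shut, front flush; 0.094 m fully out. A spring of 2.5 to 4.5 N pushes it out; a catch on the release key holds it. It catches when pushed fully home, flush or up to 3 mm past flush (stop at -0.003), with up to about 10 N; the release key dips by itself as the catch rides over.
- drawer_front (a point): Middle of the drawer's front face, 22 mm above the bench; in the reader's frame x -75 mm less the drawer's value, y +72; x is the reader's x. The face is 126 mm wide, 9.5 to 39.5 mm above the bench; a finger lip stands 3.5 mm proud of it, 60 mm wide, along its top middle from 33 to 38 mm; it may be pushed on.
- pocket_stepped (a point): Centre of the floor of the left pocket in the drawer's tray; in the reader's frame x -28 mm less the drawer's value, y +100; x is the reader's x. Floor 17 mm, tray face 24 mm above the bench. Accepts only the stepped cartridge, 2 mm play all round, its x along this x (neck towards the reader); seated, its origin lies here. A cartridge not fully down strikes the case on closing.
- pocket_clipped (a point): The same for the right pocket, x -24 mm less the drawer's value, y +44, which accepts only the clipped cartridge, its x along this x (clipped corner to the back and right). Floor 17 mm, tray face 24 mm above the bench, 2 mm play all round.
- stepped_cartridge: Loose off-white plastic cartridge, 64 mm long (x), 18 mm thick, of stepped outline: a body 28 mm wide (y) from x = -32 to +4 mm, then a neck 16 mm wide to x = +32 mm. Origin: centre of the length, on the underside. Lies flat on the bench, 30 to 65 g. Seated, it stands 11 mm above the tray.
- clipped_cartridge: Loose off-white plastic cartridge, 42 (x) x 34 (y) x 18 mm, a rectangle whose corner at +x, -y is cut off at 45 degrees over 14 x 14 mm. Origin: centre of the rectangle, on the underside. Lies flat, 30 to 65 g.
- plain_cartridge: Bystander: a plain rectangular cartridge of another kit, 54 (x) x 30 (y) x 18 mm, same plastic. Origin: centre of the underside. Loose; fits neither pocket; to be left alone.
- timer: Bystander: loose bench timer, 62 x 62 x 21 mm, white with three buttons. Origin: centre of its underside.
- media_bottle: Bystander: loose standing bottle, 70 mm in diameter, 164 mm tall, with a blue cap. Origin: centre of its underside.
- flask: Bystander: loose standing culture flask, 45 x 72 mm, 138 mm tall. Origin: centre of its underside.
- release_key (a joint): Release key, 18 x 28 mm, on the deck in front of the display: m pressed; 0 up, 0.006 fully down at about 4 N. It lets the drawer go at about 0.004 and springs back up.
- release_key_top (a point): Middle of the top of the release key, 70 mm above the bench when up, at x -45, y +110 mm in the reader's frame.
- start_bar (a joint): Long start bar, 18 x 70 mm (long along y): m pressed; 0 up, 0.005 fully down at 4 N. Counts as pressed beyond 0.0035.
- start_bar_top (a point): Middle of the top of the start bar, 70 mm above the bench when up, at x -45, y -75 mm in the reader's frame.
- key_1 (a joint): Digit key 1, far row, left: middle at x +45, y -47 mm in the reader's frame, top 70 mm above the bench when up. Value: m pressed; 0 up, 0.005 fully down at 4 N. Not part of the code.
- key_2 (a joint): Digit key 2, far row, middle: middle at x +45, y -75 mm in the reader's frame, top 70 mm above the bench when up. Value: m pressed; 0 up, 0.005 fully down at 4 N. Counts as pressed beyond 0.0035.
- key_3 (a joint): Digit key 3, far row, right: middle at x +45, y -103 mm in the reader's frame, top 70 mm above the bench when up. Value: m pressed; 0 up, 0.005 fully down at 4 N. Not part of the code.
- key_4 (a joint): Digit key 4, middle row, left: middle at x +17, y -47 mm in the reader's frame, top 70 mm above the bench when up. Value: m pressed; 0 up, 0.005 fully down at 4 N. Not part of the code.
- key_5 (a joint): Digit key 5, middle row, middle: middle at x +17, y -75 mm in the reader's frame, top 70 mm above the bench when up. Value: m pressed; 0 up, 0.005 fully down at 4 N. Not part of the code.
- key_6 (a joint): Digit key 6, middle row, right: middle at x +17, y -103 mm in the reader's frame, top 70 mm above the bench when up. Value: m pressed; 0 up, 0.005 fully down at 4 N. Counts as pressed beyond 0.0035.
- key_7 (a joint): Digit key 7, near row, left: middle at x -11, y -47 mm in the reader's frame, top 70 mm above the bench when up. Value: m pressed; 0 up, 0.005 fully down at 4 N. Counts as pressed beyond 0.0035.
- key_8 (a joint): Digit key 8, near row, middle: middle at x -11, y -75 mm in the reader's frame, top 70 mm above the bench when up. Value: m pressed; 0 up, 0.005 fully down at 4 N. Not part of the code.
- key_9 (a joint): Digit key 9, near row, right: middle at x -11, y -103 mm in the reader's frame, top 70 mm above the bench when up. Value: m pressed; 0 up, 0.005 fully down at 4 N. Not part of the code.

How it is judged (in metres and radians):
On the way, in this order (a step that is already met when the one before it is completed fails the run):
1. the release key is pressed and the drawer springs out (value of joint drawer above 0.075 m), for 0.1 s.
2. with the drawer out, both cartridges lie fully down in their pockets, let go (horizontal distance between stepped_cartridge and pocket_stepped below 0.004 m and z of stepped_cartridge in the frame of pocket_stepped between -0.0025 and 0.0025 m and angle between each of stepped_cartridge, clipped_cartridge's own z axis and vertical below 0.08 rad and angle between the x axis of stepped_cartridge and the x axis of pocket_stepped, either way round below 0.15 rad and horizontal distance between clipped_cartridge and pocket_clipped below 0.004 m and z of clipped_cartridge in the frame of pocket_clipped between -0.0025 and 0.0025 m and angle between the x axis of clipped_cartridge and the x axis of pocket_clipped, either way round below 0.15 rad and contact force between the fingers and stepped_cartridge below 0.05 N and contact force between the fingers and clipped_cartridge below 0.05 N and value of joint drawer above 0.07 m), for 0.2 s.
3. the drawer is pushed home and caught, both cartridges still seated (horizontal distance between stepped_cartridge and pocket_stepped below 0.004 m and z of stepped_cartridge in the frame of pocket_stepped between -0.0025 and 0.0025 m and angle between each of stepped_cartridge, clipped_cartridge's own z axis and vertical below 0.08 rad and angle between the x axis of stepped_cartridge and the x axis of pocket_stepped, either way round below 0.15 rad and horizontal distance between clipped_cartridge and pocket_clipped below 0.004 m and z of clipped_cartridge in the frame of pocket_clipped between -0.0025 and 0.0025 m and angle between the x axis of clipped_cartridge and the x axis of pocket_clipped, either way round below 0.15 rad and value of joint drawer below 0.003 m and contact force between the fingers and drawer below 0.05 N), for 0.2 s.
4. first: the left key of the bottom row (digit 7) is pressed, the other keys up (value of joint key_7 above 0.0035 m and value of joint each of key_2, key_6, start_bar below 0.0015 m), for 0.02 s.
5. second: the middle key of the top row (digit 2) is pressed, the other keys up (value of joint key_2 above 0.0035 m and value of joint each of key_7, key_6, start_bar below 0.0015 m), for 0.02 s.
6. third: the right key of the middle row (digit 6) is pressed, the other keys up (value of joint key_6 above 0.0035 m and value of joint each of key_7, key_2, start_bar below 0.0015 m), for 0.02 s.
7. the start bar is pressed, the digits up (value of joint start_bar above 0.0035 m and value of joint each of key_7, key_2, key_6 below 0.0015 m), for 0.02 s.
At the end, for the whole second after the job is handed in: The drawer is caught shut (within 3 mm of flush), each cartridge lies flat in its own pocket (centre within 4 mm, height within 2.5 mm, within 0.15 rad of the pocket's axis), the programme keys, the start bar and the release key are up (less than 1.5 mm pressed) (horizontal distance between stepped_cartridge and pocket_stepped below 0.004 m and z of stepped_cartridge in the frame of pocket_stepped between -0.0025 and 0.0025 m and angle between each of stepped_cartridge, clipped_cartridge's own z axis and vertical below 0.08 rad and angle between the x axis of stepped_cartridge and the x axis of pocket_stepped, either way round below 0.15 rad and horizontal distance between clipped_cartridge and pocket_clipped below 0.004 m and z of clipped_cartridge in the frame of pocket_clipped between -0.0025 and 0.0025 m and angle between the x axis of clipped_cartridge and the x axis of pocket_clipped, either way round below 0.15 rad and value of joint drawer below 0.003 m and value of joint each of key_7, key_2, key_6, start_bar, release_key below 0.0015 m); the robot touches nothing.
It fails at once if a programme key or the start bar is pressed (over 2.5 mm) while the drawer is not shut (value of joint any of key_7, key_2, key_6, start_bar above 0.0025 m and value of joint drawer above 0.006 m).
It fails at once if a digit that is not in the code is pressed (over 2.5 mm) (value of joint any of key_1, key_3, key_4, key_5, key_8, key_9 above 0.0025 m).
It fails at once if two keys of the programme are down at once (value of joint each of key_7, key_2 above 0.002 m or value of joint each of key_7, key_6 above 0.002 m or value of joint each of key_7, start_bar above 0.002 m or value of joint each of key_2, key_6 above 0.002 m or value of joint each of key_2, start_bar above 0.002 m or value of joint each of key_6, start_bar above 0.002 m).
It fails at once if the plain cartridge, timer, bottle or flask is moved by more than 25 mm or tipped (distance of any of plain_cartridge, timer, media_bottle, flask from where it was at the start of the episode above 0.025 m or angle between any of media_bottle, flask's own z axis and vertical above 0.35 rad).
It also fails if it takes over 72 s, if anything falls off the work surface, if the arm or the gripper's body presses on something with over 40 N, if the wrist force passes 120 N, or if a joint passes its speed limit or range.

## Working session

There is one attempt and no reset: what is moved stays moved. The work goes in short steps, Python scripts to look and compute and a shell command to move; the robot and the scene stay as the last step left them, time stands still between calls to the robot, and variables do not carry over. Pictures are saved under pics/ and viewed, at most 10 in all, crops included, and the job is handed in when it is done.

```bash
ls; mkdir -p pics; python3 - <<'E'
from bench import r
import cv2
s=r.sense();print({k:s[k] for k in('time','tool_pos','tcp_rot','finger_gap','ft_force')})
for n in('scene','top'):
    d=r.snapshot(n);cv2.imwrite(f'pics/{n}0.png',d['pixels']);print(n,[d[k] for k in d if k!='pixels'],d.keys())
E
```

```text
bench.py
pics
steer.py
{'time': 0.0, 'tool_pos': array([ 260.69250917, -539.78741217,  230.22103208]), 'tcp_rot': array([-1.79893087e+02, -9.58019158e-03,  2.57711740e+01]), 'finger_gap': 85.41088944311043, 'ft_force': array([ 0.95463195, -0.22006626, -0.60075281])}
scene [413.40132288578104, 413.40132288578104, 288.73255255459765, 209.17521004786602, array([[-9.05687198e-01,  2.80570671e-01, -3.17821960e-01,
         1.15111402e+02],
       [-4.23880980e-01, -6.12484454e-01,  6.67223882e-01,
         8.95747956e+02],
       [-7.45755746e-03,  7.39014812e-01,  6.73647899e-01,
         9.72124146e+02],
       [ 0.00000000e+00,  0.00000000e+00,  0.00000000e+00,
         1.00000000e+00]])] dict_keys(['pixels', 'fx', 'fy', 'cx', 'cy', 'pose'])
top [469.2994507505366, 469.2994507505366, 278.6485072122588, 216.5930458752694, array([[-6.53262680e-04,  9.84371065e-01, -1.76105593e-01,
         3.32640130e+02],
       [-9.99751574e-01, -4.56639336e-03, -2.18160312e-02,
         5.69006008e+00],
       [-2.22792372e-02,  1.76047592e-01,  9.84129504e-01,
         1.27093986e+03],
       [ 0.00000000e+00,  0.00000000e+00,  0.00000000e+00,
         1.00000000e+00]])] dict_keys(['pixels', 'fx', 'fy', 'cx', 'cy', 'pose'])
```

View pics/scene0.png

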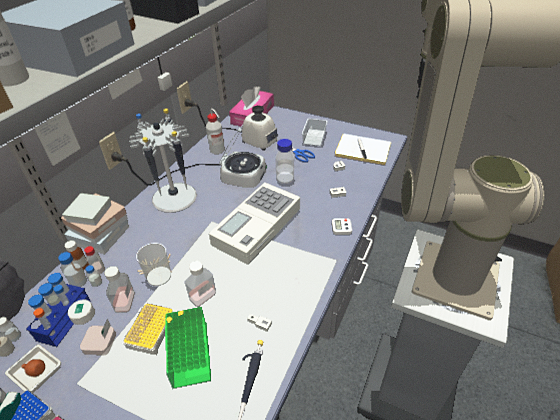

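View pics/top0.png

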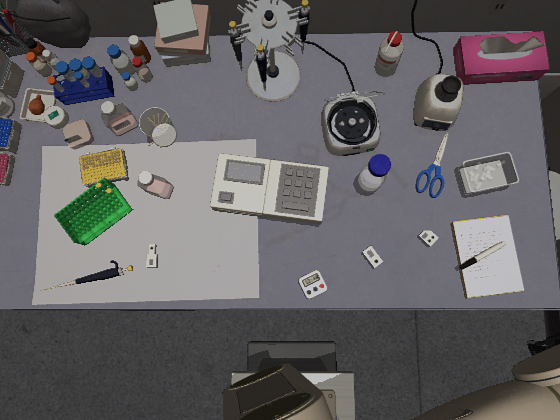

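Scene: the reader is at about (255,220) in scene and (270,187) in top. Small cartridges are at top (152,256), (372,256), (428,238), and the timer is at (313,284). I'll enlarge these next.

```bash
cat > h.py <<'E'
import numpy as np,cv2
from bench import r
def grab(): return {n:r.snapshot(n) for n in('top','scene')}
def ray(d,u,v):
    R=d['pose'][:3,:3];x=np.array([(u-d['cx'])/d['fx'],-(v-d['cy'])/d['fy'],-1.])
    return d['pose'][:3,3],R@x
def atz(d,u,v,z):
    o,k=ray(d,u,v);return (o+k*(z-o[2])/k[2])
def tri(d1,p1,d2,p2):
    o1,k1=ray(d1,*p1);o2,k2=ray(d2,*p2)
    a=np.linalg.lstsq(np.c_[k1,-k2],o2-o1,rcond=None)[0]
    A,B=o1+k1*a[0],o2+k2*a[1];return (A+B)/2,np.linalg.norm(A-B)
def proj(d,p):
    q=d['pose'][:3,:3].T@(np.asarray(p,float)-d['pose'][:3,3]);return d['cx']-d['fx']*q[0]/q[2],d['cy']+d['fy']*q[1]/q[2]
def crop(d,u,v,w,h,s):
    u,v=int(u),int(v);c=cv2.resize(d['pixels'][v:v+h,u:u+w],None,fx=s,fy=s,interpolation=cv2.INTER_CUBIC)
    for i in range(0,w,10): cv2.putText(c,str(u+i),(i*s,8),0,.3,(0,0,255),1);cv2.line(c,(i*s,10),(i*s,14),(0,0,255))
    for i in range(0,h,10): cv2.putText(c,str(v+i),(0,i*s+4),0,.3,(255,0,0),1);cv2.line(c,(20,i*s),(24,i*s),(255,0,0))
    return c
E
python3 - <<'E'
from h import *
g=grab();t,s=g['top'],g['scene']
a=np.hstack([crop(t,137,236,33,37,8),crop(t,412,220,33,37,8),crop(t,356,238,33,37,8)])
b=np.hstack([crop(s,243,306,33,37,8),crop(s,323,150,33,37,8),crop(s,322,174,33,37,8)])
cv2.imwrite('pics/c1.png',np.vstack([a,b]))
cv2.imwrite('pics/c2.png',np.vstack([crop(t,205,148,130,74,6)]))
cv2.imwrite('pics/c3.png',crop(s,205,180,100,83,7))
E
```

```text
(no output)
```

View pics/c1.png

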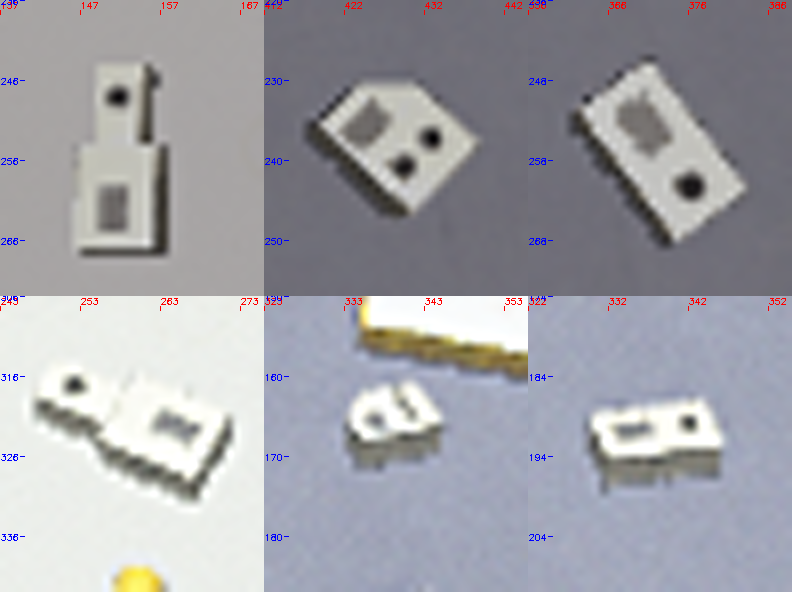

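View pics/c2.png

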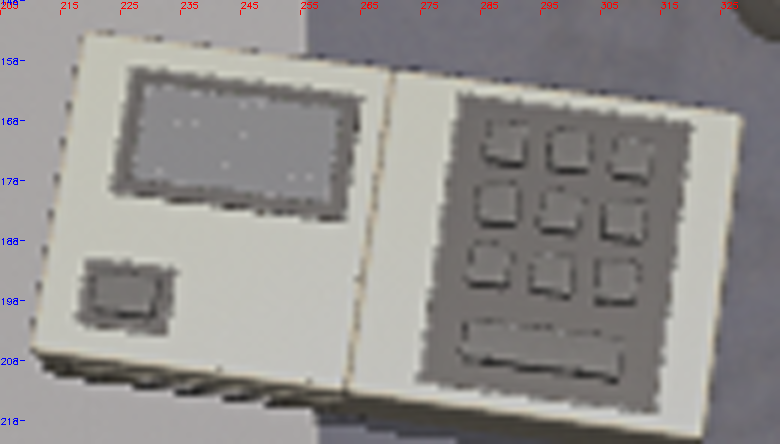

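View pics/c3.png

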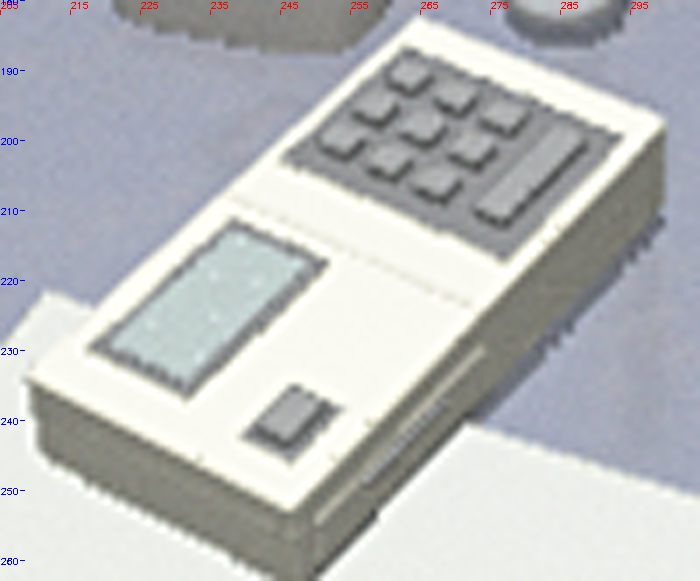

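The crops show stepped (neck up), clipped (cut corner up) and plain cartridges, plus the reader corners and key centres. I'm fitting poses with both views now.

```bash
cat > fit.py <<'E'
from h import *
from scipy.optimize import least_squares
def fit(g,obs,x0):
    # obs: (cam, X,Y, ou,ov,s, model xyz)
    def res(q):
        c,s=np.cos(q[3]),np.sin(q[3]);o=[]
        for cam,u,v,m in obs:
            p=[q[0]+c*m[0]-s*m[1],q[1]+s*m[0]+c*m[1],q[2]+m[2]];w=proj(g[cam],p);o+=[w[0]-u,w[1]-v]
        return o
    f=least_squares(res,x0,loss='soft_l1');q=f.x;k=np.array(res(q)).reshape(-1,2)
    print(q[:3].round(1),np.degrees(q[3]).round(2),'rms px',np.sqrt((k**2).mean()).round(2));print(k.round(1).tolist());return q
def px(cam,ou,ov,s,L): return [(cam,ou+(X+.5)/s-.5,ov+(Y+.5)/s-.5,m) for X,Y,m in L]
E
python3 - <<'E'
from fit import *
g=grab()
K={1:(45,-47),2:(45,-75),3:(45,-103),4:(17,-47),5:(17,-75),6:(17,-103),7:(-11,-47),8:(-11,-75),9:(-11,-103),0:(-45,-75),10:(-45,110)}
C=[(75,150,62),(75,-150,62),(-75,-150,62),(-75,150,62)]
def mk(pts): return [(X,Y,(*K[k],70)) for k,(X,Y) in pts.items()]
T=mk({1:(508,142),2:(571,150),3:(632,159),4:(499,204),5:(561,213),6:(625,221),7:(491,266),8:(552,277),9:(616,283),0:(542,345),10:(124,294)})+[(*p,c) for p,c in zip([(85,33),(742,117),(703,437),(33,350)],C)]
S=mk({1:(341,141),2:(376,108),3:(408,76),4:(391,162),5:(424,128),6:(456,96),7:(438,184),8:(470,149),9:(504,115),0:(530,174),10:(291,414)})+[(*p,c) for p,c in zip([(30,378),(418,17),(665,122),(290,510)],C)]
o=px('top',205,148,6,T)+px('scene',205,180,7,S)
fit(g,o,[500,0,0,0])
for n in('top','scene'): fit(g,[k for k in o if k[0]==n],[500,0,0,0])
print('stepped')
st=px('top',137,236,8,[(96,64,(32,8,18)),(147,64,(32,-8,18)),(163,147,(4,-14,18)),(157,248,(-32,-14,18)),(78,248,(-32,14,18)),(82,145,(4,14,18))])
ss=px('scene',243,306,8,[(37,402-296,(32,8,18)),(193,486-296,(-32,14,18)),(231,424-296,(-32,-14,18))])
fit(g,st+ss,[350,300,0,0])
print('clipped')
ct=px('top',412,220,8,[(480-264,141,(-21,-17,18)),(412-264,212,(-21,17,18)),(318-264,125,(21,17,18)),(358-264,83,(21,-3,18)),(416-264,83,(7,-17,18))])
cs=px('scene',323,150,8,[(355-264,437-296,(21,17,18)),(440-264,423-296,(-21,17,18)),(405-264,383-296,(-21,-17,18))])
fit(g,ct+cs,[350,-300,0,.8]);fit(g,ct,[350,-300,0,.8])
pt=px('top',356,238,8,[(650-528,63,(27,-15,18)),(745-528,187,(-27,-15,18)),(676-528,243,(-27,15,18)),(575-528,110,(27,15,18))])
ps=px('scene',322,174,8,[(590-528,415-296,(27,-15,18))])
print('plain');fit(g,pt,[300,-200,0,.8])
print('timer, flask top, bottle top',atz(g['top'],313,284,21),atz(g['top'],146,178,138),atz(g['top'],379,165,164))
E
```

```text
[631.9  57.3  -3.9] -7.92 rms px 0.36
[[-0.1, 0.1], [-0.2, 0.1], [0.2, -0.0], [-0.1, -0.1], [0.1, -0.2], [-0.0, -0.2], [-0.1, -0.2], [0.2, -0.6], [0.1, -0.2], [0.2, 0.6], [0.3, -0.0], [-0.5, -0.8], [0.6, -0.8], [0.3, 0.8], [-0.8, 0.3], [0.1, -0.1], [0.1, 0.0], [0.3, 0.1], [-0.2, -0.1], [-0.0, 0.1], [0.2, 0.1], [-0.0, -0.2], [0.2, 0.0], [0.1, 0.3], [0.2, 0.1], [0.2, 0.2], [-1.2, -0.1], [-0.2, 0.2], [0.6, 0.1], [0.4, 0.7]]
[634.4  57.4 -14.9] 352.09 rms px 0.3
[[-0.2, 0.3], [-0.3, 0.3], [-0.1, 0.1], [-0.1, 0.1], [0.0, -0.1], [-0.2, -0.1], [-0.1, -0.1], [0.1, -0.6], [-0.0, -0.2], [0.1, 0.5], [0.8, -0.0], [0.1, -0.4], [0.2, -0.5], [-0.0, 0.5], [-0.2, 0.2]]
[636.8  49.2 -12. ] -367.92 rms px 0.24
[[0.1, -0.1], [0.0, 0.0], [0.3, 0.2], [-0.3, -0.2], [-0.1, 0.1], [0.0, 0.1], [-0.1, -0.3], [0.1, 0.0], [-0.1, 0.3], [-0.1, 0.1], [0.3, -0.2], [-0.7, -0.5], [-0.2, 0.3], [0.2, 0.1], [0.5, 0.1]]
stepped
[454.  377.4  -7. ] -2159.78 rms px 0.33
[[0.6, -0.2], [0.1, -0.3], [-0.1, -0.4], [0.1, 0.3], [-0.4, 0.4], [-0.3, -0.1], [-0.5, 0.2], [0.3, 0.3], [0.4, -0.4]]
clipped
[ 502.6 -367.4   -1.7] -675.11 rms px 0.34
[[-0.0, -0.2], [-0.1, -0.1], [-0.1, -0.2], [-0.1, -0.2], [0.1, -0.2], [0.9, 0.4], [0.2, -0.1], [0.8, 0.0]]
[ 503.1 -369.9   -9.8] -3554.85 rms px 0.04
[[-0.1, -0.0], [-0.0, 0.0], [-0.0, 0.0], [-0.0, 0.0], [0.1, -0.0]]
plain
[ 450.2 -219.5  -22.5] 35.59 rms px 0.24
[[-0.3, -0.3], [0.1, 0.3], [-0.1, -0.2], [0.3, 0.2]]
timer, flask top, bottle top [375.50141044 -56.99850354  21.        ] [635.16408757 363.23136937 138.        ] [ 657.0978897  -214.05098026  164.        ]
```

```bash
cat > go.py <<'E'
import sys,numpy as np
from scipy.spatial.transform import Rotation as Ro
from bench import r
# usage: go.py x y z yaw  -> row numbers from measured pose
x,y,z,w=map(float,sys.argv[1:5]);s=r.sense()
R=Ro.from_euler('xyz',s['tcp_rot'],degrees=True);T=Ro.from_euler('xyz',[180,0,w],degrees=True)
d=R.inv().apply(np.array([x,y,z])-s['tool_pos']);v=(R.inv()*T).as_rotvec(degrees=True)
print('now',s['tool_pos'].round(1),s['tcp_rot'].round(1),'t',round(s['time'],2));print('row',v.round(2),d.round(1),'rows',max(np.linalg.norm(d)/62.5,np.linalg.norm(v)/10.7).round(1))
E
python3 steer.py '0 0 34 618 -491 101 0;0 0 34 618 -491 101 0;0 0 34 618 -491 101 0;0 0 34 618 -491 101 0;0 0 34 618 -491 101 0;0 0 34 618 -491 101 0;0 0 34 618 -491 101 0;0 0 34 618 -491 101 0' 40; python3 go.py 604 171 130 -7.9
```

```text
time: 1.3
tool_pos: [475.4, -95.7, 168.5]
tcp_rot: [180.0, -0.1, -8.2]
ft_force: [1.6, -1.1, 0.0]
finger_gap: 0.3
grip_force: 0.0
now [475.4 -95.7 168.5] [ 1.8e+02 -1.0e-01 -8.2e+00] t 1.3
row [ 0.01 -0.06 -0.33] [  89.  -282.4   38.6] rows 4.8
```

```bash
python3 steer.py '0 0 0 89 -282 39 0;0 0 0 89 -282 39 0;0 0 0 89 -282 39 0;0 0 0 89 -282 39 0;0 0 0 89 -282 39 0;0 0 0 89 -282 39 0;0 0 0 89 -282 39 0'; python3 - <<'E'
from h import *
g=grab();p=r.sense()['tool_pos'];print(p)
L=[]
for n in('top','scene'):
    u,v=proj(g[n],p);print(n,u,v);u0,v0=int(u)-33,int(v)-30;print(u0,v0)
    L.append(crop(g[n],u0,v0,66,75,6))
cv2.imwrite('pics/tip.png',np.hstack(L))
E
```

```text
time: 2.17
tool_pos: [602.8, 168.6, 129.1]
tcp_rot: [180.0, 0.0, -8.2]
ft_force: [-0.2, 0.3, -0.0]
finger_gap: -0.1
grip_force: 0.0
[603.02444541 167.74149743 129.67242807]
top 223.99328839482843 190.81583818316483
190 160
scene 245.27362570129517 222.79101631127958
212 192
```

View pics/tip.png

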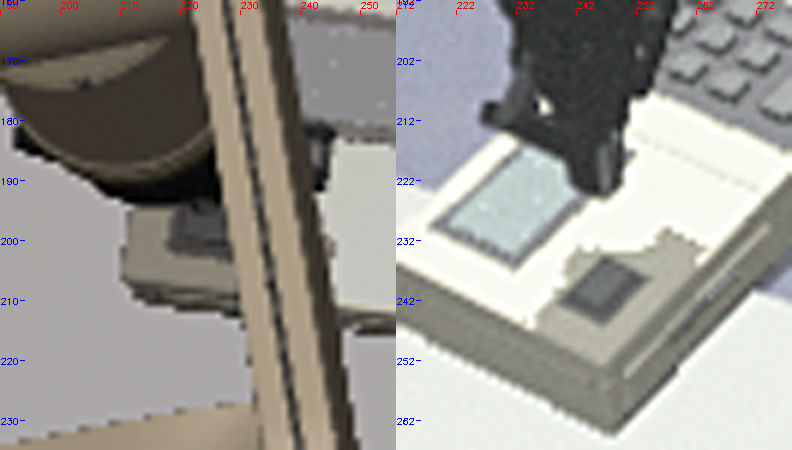

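The tip in the scene view is at (245.3,223.4), against a predicted (245.3,222.8), so the scene camera agrees with the robot frame. I'm refitting with the height held at the bench, since the two-view heights already agree with that to within a few mm.

```bash
python3 - <<'E'
from fit import *
g=grab()
K={1:(45,-47),2:(45,-75),3:(45,-103),4:(17,-47),5:(17,-75),6:(17,-103),7:(-11,-47),8:(-11,-75),9:(-11,-103),0:(-45,-75),10:(-45,110)}
C=[(75,150,62),(75,-150,62),(-75,-150,62),(-75,150,62)]
def mk(pts): return [(X,Y,(*K[k],70)) for k,(X,Y) in pts.items()]
T=mk({1:(508,142),2:(571,150),3:(632,159),4:(499,204),5:(561,213),6:(625,221),7:(491,266),8:(552,277),9:(616,283),0:(542,345),10:(124,294)})+[(*p,c) for p,c in zip([(85,33),(742,117),(703,437),(33,350)],C)]
S=mk({1:(341,141),2:(376,108),3:(408,76),4:(391,162),5:(424,128),6:(456,96),7:(438,184),8:(470,149),9:(504,115),0:(530,174),10:(291,414)})+[(*p,c) for p,c in zip([(30,378),(418,17),(665,122),(290,510)],C)]
st=px('top',137,236,8,[(96,64,(32,8,18)),(147,64,(32,-8,18)),(163,147,(4,-14,18)),(157,248,(-32,-14,18)),(78,248,(-32,14,18)),(82,145,(4,14,18))])
ss=px('scene',243,306,8,[(37,402-296,(32,8,18)),(193,486-296,(-32,14,18)),(231,424-296,(-32,-14,18))])
ct=px('top',412,220,8,[(480-264,141,(-21,-17,18)),(412-264,212,(-21,17,18)),(318-264,125,(21,17,18)),(358-264,83,(21,-3,18)),(416-264,83,(7,-17,18))])
cs=px('scene',323,150,8,[(355-264,437-296,(21,17,18)),(440-264,423-296,(-21,17,18)),(405-264,383-296,(-21,-17,18))])
O=[('reader',px('top',205,148,6,T),px('scene',205,180,7,S),[632,57,-.138]),('stepped',st,ss,[454,377,0]),('clipped',ct,cs,[502,-368,.785])]
def res(o,q):
    c,s=np.cos(q[2]),np.sin(q[2]);k=[]
    for cam,u,v,m in o:
        w=proj(g[cam],[q[0]+c*m[0]-s*m[1],q[1]+s*m[0]+c*m[1],m[2]]);k+=[w[0]-u,w[1]-v]
    return np.array(k)
for n,a,b,x0 in O:
    for t,o in(('top',a),('scene',b),('both',a+b)):
        f=least_squares(lambda q:res(o,q),x0,x_scale=[1,1,.01]);print(n,t,f.x[:2].round(1),np.degrees(f.x[2]).round(2),'rms',np.sqrt((f.fun**2).mean()).round(2))
E
```

```text
reader top [630.8  57.3] -7.93 rms 0.45
reader scene [630.   60.6] -7.77 rms 0.36
reader both [630.7  58.1] -7.87 rms 0.51
stepped top [453.2 375.3] 1.06 rms 0.33
stepped scene [451.8 380.8] -1.21 rms 0.36
stepped both [453. 377.] -0.62 rms 0.77
clipped top [ 501.8 -367. ] 45.15 rms 0.07
clipped scene [ 504.3 -364.8] 44.1 rms 0.27
clipped both [ 502.4 -366.7] 44.73 rms 0.36
```

```bash
for i in 1 2; do python3 go.py 601.2 173.3 76 -7.9; done
```

```text
now [603.2 167.6 130. ] [-180.    -0.    -8.3] t 2.38
row [-0.01 -0.04 -0.41] [-2.8 -5.3 54. ] rows 0.9
now [603.2 167.6 130. ] [-180.    -0.    -8.3] t 2.38
row [-0.01 -0.04 -0.41] [-2.8 -5.3 54. ] rows 0.9
```

```bash
python3 steer.py '0 0 -0.4 -3 -5.5 48 0;0 0 -0.4 -3 -5.5 54 0;0 0 -0.4 -3 -5.5 61 0;0 0 -0.4 -3 -5.5 65.5 0;0 0 -0.4 -3 -5.5 65.5 0'; python3 - <<'E'
from h import *
s=r.sense();print(s['tool_pos'],s['ft_force'])
E
```

```text
time: 3.0
tool_pos: [601.9, 174.4, 65.2]
tcp_rot: [-180.0, -0.1, -7.8]
ft_force: [-1.1, -2.2, 2.6]
finger_gap: 0.2
grip_force: 1.7
[601.92484853 174.40260508  65.23900133] [-1.14137582 -2.18549278  2.64830347]
```

```bash
python3 steer.py '0 0 0 0 0 1.2 0;0 0 0 0 0 1.2 0;0 0 0 0 0 -60 0;0 0 0 -100 -100 -120 0;0 0 0 -100 -100 -120 80;0 0 0 -100 -100 -120 80;0 0 0 -100 -100 -120 80' ; python3 - <<'E'
from h import *
g=grab()
cv2.imwrite('pics/d.png',np.hstack([crop(g['top'],200,155,66,85,6),crop(g['scene'],212,200,66,85,6)]))
E
```

```text
time: 3.88
tool_pos: [515.1, 289.6, 185.6]
tcp_rot: [-179.9, -0.1, -7.6]
ft_force: [0.8, -0.8, 0.1]
finger_gap: 54.3
grip_force: 0.0
```

View pics/d.png

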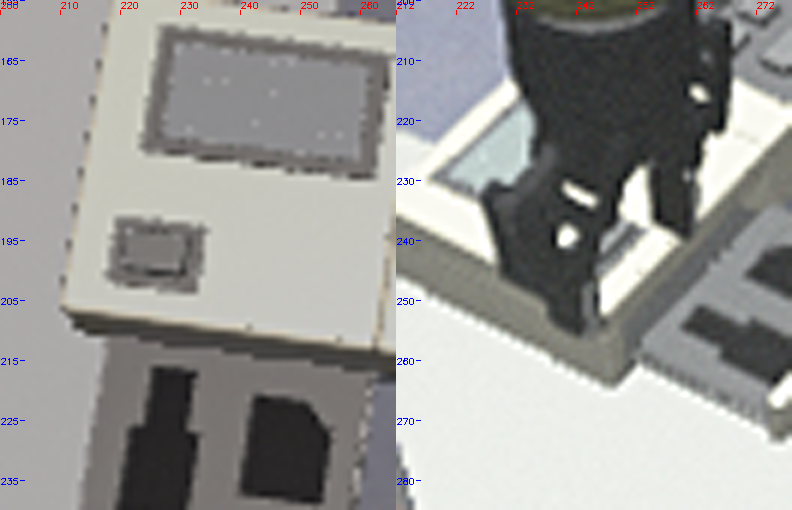

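The drawer is out: the stepped pocket is at top px (229,216)…(225,240) and the clipped pocket is around (247,230). Next I grasp the stepped cartridge.

```bash
python3 go.py 439 377 60 -0.2
```

```text
now [515.6 287.3 183.7] [180.   -0.   -7.8] t 3.98
row [ 0.01 -0.02 -7.59] [-88.1 -78.5 123.7] rows 2.7
```

```bash
python3 steer.py '0 0 -7.6 -88 -78.5 60 46;0 0 -7.6 -88 -78.5 124 46;0 0 -7.6 -88 -78.5 124 46;0 0 -7.6 -88 -78.5 124 46;0 0 -7.6 -88 -78.5 124 46;0 0 -7.6 -88 -78.5 124 46'; python3 go.py 439 377 9 -0.2;  python3 - <<'E'
from h import *
g=grab()
cv2.imwrite('pics/g.png',np.hstack([crop(g['top'],130,225,45,60,8),crop(g['scene'],230,290,50,60,8)]))
E
```

```text
time: 4.72
tool_pos: [441.4, 377.1, 62.1]
tcp_rot: [-179.9, -0.2, -0.3]
ft_force: [-0.6, 0.4, 0.6]
finger_gap: 45.9
grip_force: 0.0
now [441.4 377.1  62.1] [-179.9   -0.2   -0.3] t 4.72
row [-0.11 -0.18 -0.12] [-2.5  0.2 53.1] rows 0.8
```

View pics/g.png

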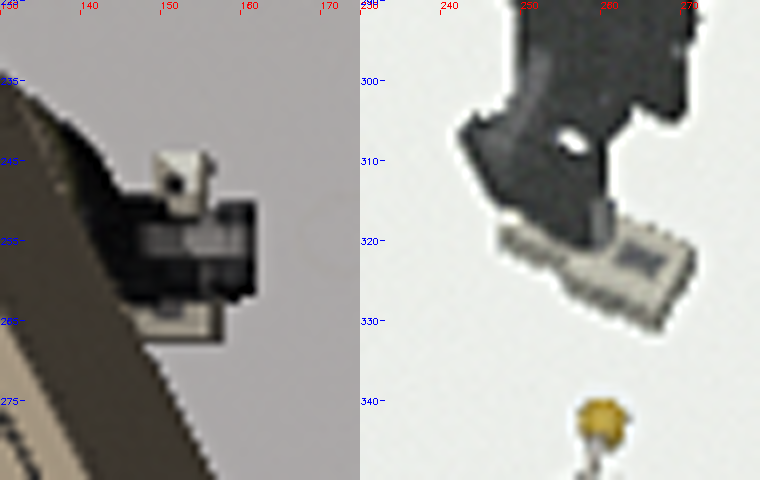

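The fingers straddle the body; descending and closing.

```bash
python3 steer.py '0 0 0 -1 0 51 46;0 0 0 -1 0 51 46;0 0 0 -1 0 51 46'; python3 go.py 439 377 9 -0.2
```

```text
time: 5.2
tool_pos: [438.9, 377.3, 10.4]
tcp_rot: [-180.0, -0.1, -0.3]
ft_force: [0.3, 0.2, 0.8]
finger_gap: 45.8
grip_force: 0.0
now [438.9 377.3  10.4] [-1.8e+02 -1.0e-01 -3.0e-01] t 5.2
row [-0.04 -0.06 -0.05] [0.1 0.3 1.4] rows 0.0
```

```bash
python3 steer.py '0 0 0 0 0 1 20;0 0 0 0 0 1 20;0 0 0 0 0 1 20;0 0 0 0 0 1 20;0 0 0 0 0 1 20;0 0 0 0 0 -20 20;0 0 0 0 0 -50 20;0 0 0 0 0 -50 20' 60; python3 - <<'E'
from h import *
g=grab()
for n,(u,v,w,h) in(('top',(208,208,64,50)),('scene',(250,225,50,50))):
    cv2.imwrite(f'pics/p_{n}.png',g[n]['pixels'])
cv2.imwrite('pics/p.png',np.hstack([crop(g['top'],208,205,56,60,7),crop(g['scene'],248,225,50,60,7)]))
E
```

```text
time: 6.2
tool_pos: [440.5, 378.9, 63.0]
tcp_rot: [-179.8, -0.3, -0.2]
ft_force: [0.2, -0.8, -0.3]
finger_gap: 25.8
grip_force: 59.2
```

View pics/p.png

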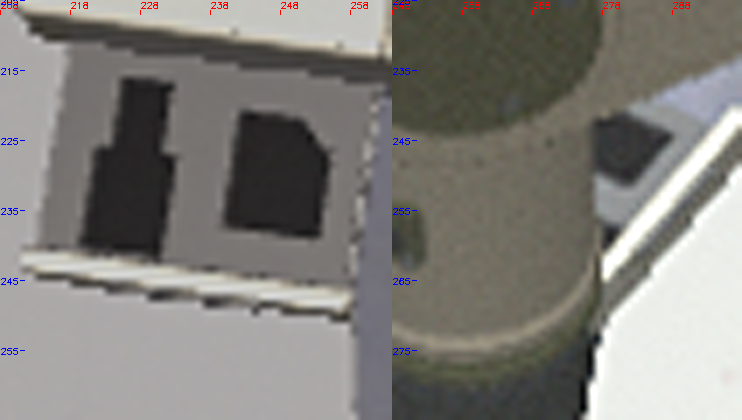

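Cartridge held (gap 25.8). Pocket outlines are clear in the top view: stepped (225.4,215.9)…(219.4,240.3), clipped (242.3,220.7)…(239.9,237). Fitting these now.

```bash
python3 - <<'E'
from fit import *
d=r.snapshot('top')
def f(L,x0,yaw=None):
    o=px('top',208,205,7,L)
    def res(q):
        c,s=np.cos(q[2]),np.sin(q[2]);k=[]
        for cam,u,v,m in o:
            w=proj(d,[q[0]+c*m[0]-s*m[1],q[1]+s*m[0]+c*m[1],24]);k+=[w[0]-u,w[1]-v]
        return k
    z=least_squares(res,x0,x_scale=[1,1,.01]);print(z.x[:2].round(1),np.degrees(z.x[2]).round(2),np.array(z.fun).round(1));return z.x
f([(122,76,(34,10)),(174,82,(34,-10)),(175,155,(6,-16)),(158,260,(-34,-16)),(80,247,(-34,16)),(94,146,(6,16))],[520,170,-.138])
f([(240,110,(23,19)),(318,238,(-23,-19)),(223,224,(-23,19))],[520,120,-.138])
c,s=np.cos(-.1374),np.sin(-.1374)
for rx,ry in((630.8,57.3),(630.7,58.1)):
    for m in((-122,100),(-118,44),(-169,72)): print(m,rx+c*m[0]-s*m[1],ry+s*m[0]+c*m[1])
s=r.sense();print(s['tool_pos'],s['tcp_rot'])
E
python3 go.py 510 173.5 75 -7.9
```

```text
[524.5 173.7] -8.2 [-0.   0.  -0.2  0.2  0.2  0.2  0.3 -0.2 -0.3 -0.   0.1 -0.2]
[521.4 117.2] -8.04 [-0.  -0.3  0.2  0.1 -0.2  0.2]
(-122, 100) 523.6466021911303 173.06765238189004
(-118, 44) 519.9386913142649 117.04755423016218
(-169, 72) 473.2544491649833 151.7690394366915
(-122, 100) 523.5466021911304 173.86765238189003
(-118, 44) 519.838691314265 117.84755423016219
(-169, 72) 473.1544491649834 152.5690394366915
[437.76516012 376.94413289  58.53685757] [ 1.79990609e+02  1.48388215e-02 -2.27604861e-01]
now [437.8 376.9  58.5] [180.    0.   -0.2] t 6.35
row [0.01 0.01 7.67] [ 73.  203.2 -16.4] rows 3.5
```

```bash
python3 steer.py '0 0 7.67 36 100 -12 20;0 0 7.67 73 201 -12 20;0 0 7.67 73 201 -12 20;0 0 7.67 73 201 -12 20;0 0 7.67 73 201 -12 20;0 0 7.67 73 201 -12 20;0 0 7.67 73 201 -12 20' 60; python3 go.py 509.9 175.5 46 -7.9
```

```text
time: 7.22
tool_pos: [509.5, 176.8, 70.4]
tcp_rot: [180.0, 0.1, -7.8]
ft_force: [-0.2, 0.1, -0.8]
finger_gap: 26.2
grip_force: 59.3
now [509.5 176.8  70.4] [ 1.8e+02  1.0e-01 -7.8e+00] t 7.22
row [0.01 0.06 0.08] [ 0.6  1.2 24.4] rows 0.4
```

```bash
python3 steer.py '0 0 0 0.5 1 25 20;0 0 0 0.5 1 33 20;0 0 0 0.5 1 35 20;0 0 0 0.5 1 37 20;0 0 0 0.5 1 37 20'; python3 go.py 509.9 175.5 27 -7.9
```

```text
time: 7.85
tool_pos: [511.0, 174.9, 34.5]
tcp_rot: [-180.0, -0.0, -7.9]
ft_force: [0.6, 0.2, 0.1]
finger_gap: 26.0
grip_force: 59.3
now [511.  174.9  34.5] [-180.    -0.    -7.9] t 7.85
row [-0.02 -0.04  0.01] [-1.1 -0.4  7.5] rows 0.1
```

```bash
python3 steer.py '0 0 0 -0.5 0 1 20;0 0 0 -0.5 0 2 20;0 0 0 -0.5 0 3 20;0 0 0 -0.5 0 4 20;0 0 0 -0.5 0 4 20'
```

```text
time: 8.48
tool_pos: [510.0, 174.8, 29.8]
tcp_rot: [180.0, 0.0, -7.9]
ft_force: [1.4, 0.6, -0.7]
finger_gap: 25.9
grip_force: 59.3
```

```bash
python3 steer.py '0 0 0 0 0 1 20;0 0 0 0 0 2 20;0 0 0 0 0 2.7 20;0 0 0 0 0 2.7 20'
```

```text
time: 8.98
tool_pos: [510.2, 174.8, 27.6]
tcp_rot: [-180.0, -0.0, -7.9]
ft_force: [-2.2, -1.4, 4.0]
finger_gap: 25.6
grip_force: 60.0
```

```bash
python3 steer.py '0 0 0 0 0 -0.5 38;0 0 0 0 0 -0.5 38;0 0 0 0 0 -0.5 38;0 0 0 0 0 -0.5 38;0 0 0 0 0 -30 38;0 0 0 0 0 -70 38;0 0 0 0 0 -110 60'; python3 go.py 474 -100 150 45
```

```text
time: 9.85
tool_pos: [509.8, 175.4, 138.3]
tcp_rot: [-179.9, 0.0, -7.9]
ft_force: [1.2, -0.2, 0.6]
finger_gap: 54.9
grip_force: 0.0
now [509.8 175.4 138.3] [-179.9    0.    -7.9] t 9.85
row [ -0.06   0.   -52.88] [  2.3 277.7 -12. ] rows 4.9
```

```bash
python3 steer.py '0 0 -53 30 300 0 56;0 0 -53 30 300 0 56;0 0 -53 30 300 0 56;0 0 -53 30 300 0 56;0 0 -53 30 300 0 56;0 0 -53 30 300 0 56;0 0 -53 30 300 0 56'; python3 - <<'E'
from fit import *
d=r.snapshot('top');cv2.imwrite('pics/q1.png',d['pixels'])
c=d['pixels'][205:250,208:264].astype(int).max(2)
for row in c[8:38,8:48]: print(''.join('#' if x<50 else 'o' if x>170 else '.' for x in row))
E
python3 go.py 499.6 -369.6 60 45
```

```text
time: 10.72
tool_pos: [498.6, -127.6, 137.4]
tcp_rot: [180.0, -0.0, 44.9]
ft_force: [0.8, 0.1, 0.5]
finger_gap: 56.0
grip_force: 0.0
........................................
........................................
........................................
o.......................................
.........#ooooo.........................
..........ooooo.........................
..........o..oo.........................
..........o.#.o.........................
..........o.#.o............##...........
.........oo..oo...........#########.....
........#oooooo...........##########....
.........ooooo............###########...
.........ooooo............###########...
......o.....oo............############..
.....#ooooooo.............#############.
......oooooooooo..........#############.
......oooooooooo.........##############.
......oooooooooo..........############..
......oo.o.ooooo.........#############..
.....ooo.....oo..........#############..
....#ooo....ooo..........#############..
.....ooo....ooo..........#############..
.....oo.....ooo.........##############..
.....ooo....ooo.........##############..
.....oo.....oo.............##########...
....oooooooooo....................###...
........oooooo..........................
.....#..................................
oo......................................
ooooooooo...............................
now [ 498.7 -126.5  137.3] [-1.80e+02 -1.00e-01  4.49e+01] t 10.78
row [-0.01 -0.05 -0.08] [-171.1  172.8   77.1] rows 4.1
```

```bash
python3 steer.py '0 0 0 -171 173 40 56;0 0 0 -171 173 40 56;0 0 0 -171 173 60 56;0 0 0 -171 173 77 56;0 0 0 -171 173 77 56;0 0 0 -171 173 77 56;0 0 0 -171 173 77 56'; python3 - <<'E'
from h import *
g=grab();p=r.sense()['tool_pos'];print(p)
cv2.imwrite('pics/q2.png',g['scene']['pixels']);cv2.imwrite('pics/q2t.png',g['top']['pixels'])
E
python3 go.py 499.6 -369.6 9 45
```

```text
time: 11.65
tool_pos: [501.7, -368.3, 61.5]
tcp_rot: [179.9, -0.0, 45.2]
ft_force: [-0.2, 0.4, 0.2]
finger_gap: 56.1
grip_force: 0.0
[ 501.69318638 -368.67334607   61.76041755]
now [ 501.7 -368.7   61.8] [179.9  -0.   45.2] t 11.75
row [ 0.12 -0.02  0.2 ] [-2.2 -0.9 52.8] rows 0.8
```

```bash
python3 steer.py '0 0 0 -2 -0.5 40 56;0 0 0 -2 -0.5 51.5 56;0 0 0 -2 -0.5 51.5 56;0 0 0 -2 -0.5 51.5 56'; python3 go.py 499.6 -369.6 9 45
```

```text
time: 12.25
tool_pos: [499.6, -371.2, 10.3]
tcp_rot: [179.9, -0.0, 45.1]
ft_force: [-0.5, -0.9, -0.4]
finger_gap: 55.9
grip_force: 0.0
now [ 499.6 -371.2   10.3] [179.9  -0.   45.1] t 12.25
row [ 0.12 -0.01  0.12] [ 1.2 -1.2  1.3] rows 0.0
```

```bash
python3 steer.py '0 0 0 0.7 0 1 26;0 0 0 0.7 0 1 26;0 0 0 0.7 0 1 26;0 0 0 0.7 0 1 26;0 0 0 0.7 0 1 26' 60;python3 -c "from bench import r;s=r.sense();print(s['tool_pos'],s['finger_gap'])"; python3 steer.py '0 0 0 0 0 -30 26;0 0 0 0 0 -80 26;0 0 0 0 0 -80 26'; python3 go.py 500 -125 95 -7.9
```

```text
time: 12.88
tool_pos: [500.2, -371.1, 9.4]
tcp_rot: [179.8, -0.0, 45.1]
ft_force: [0.8, 0.3, 6.1]
finger_gap: 31.9
grip_force: 60.1
[ 500.22576063 -371.13446338    9.35274202] 31.902065162005208
time: 13.25
tool_pos: [502.1, -372.8, 93.6]
tcp_rot: [179.5, -0.0, 45.1]
ft_force: [-0.2, -0.9, -0.1]
finger_gap: 32.0
grip_force: 59.7
now [ 502.1 -372.8   93.6] [179.5  -0.   45.1] t 13.25
row [ 0.49 -0.29 53.  ] [ 174.1 -176.4   -2.9] rows 5.0
```

```bash
python3 steer.py '0 0 53 174 -176 -3 26;0 0 53 174 -176 -3 26;0 0 53 174 -176 -3 26;0 0 53 174 -176 -3 26;0 0 53 174 -176 -3 26;0 0 53 174 -176 -3 26'; python3 go.py 516.2 118.1 72 -7.9
```

```text
time: 14.0
tool_pos: [497.0, -121.9, 90.3]
tcp_rot: [-180.0, 0.0, -7.8]
ft_force: [-0.9, -0.3, 0.7]
finger_gap: 32.1
grip_force: 59.8
now [ 497.  -121.9   90.3] [-180.     0.    -7.8] t 14.0
row [-0.    0.03  0.13] [ -13.4 -240.4   18.3] rows 3.9
```

```bash
python3 steer.py '0 0 0 -13 -240 0 26;0 0 0 -13 -240 0 26;0 0 0 -13 -240 0 26;0 0 0 -13 -240 18 26;0 0 0 -13 -240 18 26;0 0 0 -13 -240 18 26'; python3 go.py 516.2 118.1 36 -7.9
```

```text
time: 14.75
tool_pos: [517.4, 115.8, 72.4]
tcp_rot: [180.0, 0.0, -7.8]
ft_force: [0.1, -0.5, -0.4]
finger_gap: 31.6
grip_force: 59.9
now [517.4 115.8  72.4] [180.    0.   -7.8] t 14.75
row [0.04 0.04 0.15] [-1.5 -2.1 36.4] rows 0.6
```

```bash
python3 steer.py '0 0 0.1 -1.5 -2 25 26;0 0 0.1 -1.5 -2 36 26;0 0 0.1 -1.5 -2 36 26;0 0 0.1 -1.5 -2 36 26'; python3 go.py 516.2 118.1 30.5 -7.9
```

```text
time: 15.25
tool_pos: [516.9, 118.3, 37.6]
tcp_rot: [-180.0, -0.1, -8.0]
ft_force: [-0.2, -0.8, -0.4]
finger_gap: 31.9
grip_force: 59.9
now [516.9 118.3  37.6] [-1.8e+02 -1.0e-01 -8.0e+00] t 15.25
row [-0.01 -0.06 -0.13] [-0.6  0.3  7. ] rows 0.1
```

```bash
python3 steer.py '0 0 0 -0.5 0.3 3 26;0 0 0 -0.5 0.3 5 26;0 0 0 -0.5 0.3 6 26;0 0 0 -0.5 0.3 7 26;0 0 0 -0.5 0.3 7 26'; python3 go.py 516.2 118.1 27 -7.9
```

```text
time: 15.88
tool_pos: [515.8, 118.7, 29.8]
tcp_rot: [-180.0, -0.0, -8.0]
ft_force: [1.1, 0.0, -0.9]
finger_gap: 32.0
grip_force: 59.9
now [515.8 118.7  29.8] [-180.   -0.   -8.] t 15.88
row [-0.   -0.02 -0.1 ] [0.4 0.6 2.8] rows 0.0
```

In the pocket without force; lowering to the floor, then releasing.

```bash
python3 steer.py '0 0 0 0 0 1 26;0 0 0 0 0 2 26;0 0 0 0 0 3 26;0 0 0 0 0 3 26'; python3 steer.py '0 0 0 0 0 -0.5 44;0 0 0 0 0 -0.5 44;0 0 0 0 0 -0.5 44;0 0 0 0 0 -0.5 44;0 0 0 0 0 -30 44;0 0 0 -60 0 -70 44;0 0 0 -150 0 -70 0;0 0 0 -150 0 -70 0'; python3 go.py 420 160 100 -7.9; python3 - <<'E'
from h import *
g=grab()
cv2.imwrite('pics/z.png',np.hstack([crop(g['top'],208,205,56,60,7),crop(g['scene'],235,218,56,60,7)]))
E
```

```text
time: 16.38
tool_pos: [515.8, 118.7, 26.7]
tcp_rot: [-180.0, -0.0, -8.0]
ft_force: [2.8, -0.8, -1.0]
finger_gap: 32.3
grip_force: 59.9
time: 17.38
tool_pos: [365.0, 139.8, 96.7]
tcp_rot: [-180.0, 0.0, -8.0]
ft_force: [-0.4, 0.3, 0.7]
finger_gap: 8.4
grip_force: 0.0
now [365.  139.8  96.7] [-180.    0.   -8.] t 17.38
row [-0.01  0.01 -0.08] [ 51.6 -27.7  -3.4] rows 0.9
```

View pics/z.png

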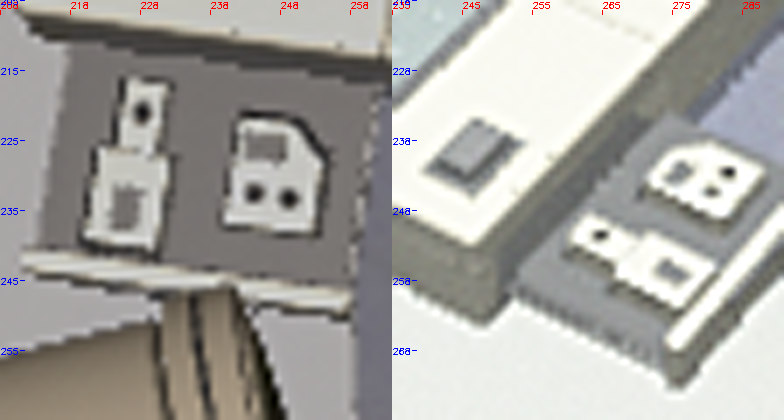

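Both cartridges lie flat in their pockets: stepped at about (226,232) and clipped at about (247,230) in top. Next is lining up in front of the drawer face.

```bash
python3 steer.py '0 0 0 69 -27 0 0;0 0 0 69 -27 40 0;0 0 0 69 -27 75 0;0 0 0 69 -27 75 0;0 0 0 69 -27 75 0'; python3 go.py 437.5 157.5 22 -7.9;python3 go.py 554.8 141.3 22 -7.9
```

```text
time: 18.1
tool_pos: [440.0, 156.8, 22.8]
tcp_rot: [-180.0, -0.0, -8.0]
ft_force: [0.2, -0.5, 1.2]
finger_gap: 0.1
grip_force: 0.0
now [440.  156.8  22.8] [-180.   -0.   -8.] t 18.1
row [-0.02 -0.05 -0.1 ] [-2.6 -0.4  0.8] rows 0.0
now [440.  156.8  22.8] [-180.   -0.   -8.] t 18.1
row [-0.02 -0.05 -0.1 ] [115.8  -0.7   0.9] rows 1.9
```

```bash
python3 steer.py '0 0 -0.1 10 0 0 0;0 0 -0.1 20 0 0 0;0 0 -0.1 32 0 0 0;0 0 -0.1 44 -0.3 0 0;0 0 -0.1 56 -0.3 0 0;0 0 -0.1 68 -0.4 0 0;0 0 -0.1 80 -0.5 0 0;0 0 -0.1 88 -0.5 0 0';python3 steer.py '0 0 0 6 0 0 0;0 0 0 12 0 0 0;0 0 0 16 0 0 0;0 0 0 19 0 0 0;0 0 0 19 0 0 0'
```

```text
time: 19.1
tool_pos: [526.9, 144.7, 21.5]
tcp_rot: [180.0, 0.0, -7.9]
ft_force: [-5.2, 0.6, 3.6]
finger_gap: -0.2
grip_force: 2.6
time: 19.73
tool_pos: [544.6, 142.2, 21.4]
tcp_rot: [180.0, 0.1, -7.9]
ft_force: [-8.1, -0.6, 5.3]
finger_gap: 0.0
grip_force: 3.6
```

```bash
python3 steer.py '0 0 0 2 0 0 0;0 0 0 4 0 0 0;0 0 0 6 0 0 0;0 0 0 6 0 0 0'
```

```text
time: 20.23
tool_pos: [550.7, 141.4, 21.2]
tcp_rot: [180.0, 0.1, -7.9]
ft_force: [-5.3, -0.2, 0.6]
finger_gap: -0.2
grip_force: 2.4
```

```bash
python3 steer.py '0 0 0 1.5 0 0 0;0 0 0 2.5 0 0 0;0 0 0 2.5 0 0 0'
```

```text
time: 20.6
tool_pos: [553.6, 141.1, 21.4]
tcp_rot: [180.0, 0.0, -7.9]
ft_force: [-3.4, -0.3, -2.6]
finger_gap: -0.2
grip_force: 1.4
```

```bash
python3 steer.py '0 0 0 1 0 0 0;0 0 0 2 0 0 0;0 0 0 2 0 0 0'
```

```text
time: 20.98
tool_pos: [555.3, 140.8, 21.4]
tcp_rot: [180.0, 0.0, -7.9]
ft_force: [-4.8, 0.6, -1.8]
finger_gap: 0.1
grip_force: 2.2
```

```bash
python3 steer.py '0 0 0 0.7 0 0 0;0 0 0 1.5 0 0 0;0 0 0 1.5 0 0 0'
```

```text
time: 21.35
tool_pos: [556.2, 140.7, 21.4]
tcp_rot: [180.0, 0.1, -7.9]
ft_force: [-8.5, 0.3, 0.1]
finger_gap: -0.1
grip_force: 2.0
```

```bash
python3 steer.py '0 0 0 1 0 0 0;0 0 0 2 0 0 0;0 0 0 2 0 0 0'
```

```text
time: 21.72
tool_pos: [556.1, 140.8, 21.2]
tcp_rot: [179.9, 0.4, -7.9]
ft_force: [-19.0, 1.1, 8.8]
finger_gap: 0.1
grip_force: 2.0
```

Hard stop reached (19 N); backing off and checking that it stays shut.

```bash
python3 steer.py '0 0 0 -3 0 0 0;0 0 0 -10 0 0 0;0 0 0 -30 0 0 0;0 0 0 -60 0 -40 0;0 0 0 -60 0 -110 0;0 0 0 -60 60 -110 0;0 0 0 -60 130 -110 0;0 0 0 -60 130 -110 0'; python3 - <<'E'
from h import *
d=r.snapshot('top')
c=d['pixels'][195:250,208:268].astype(int)
a=cv2.imread('pics/top0.png')[195:250,208:268].astype(int)
for row in abs(c-a).max(2): print(''.join('#' if x>40 else '.' for x in row))
E
python3 - <<'E'
import numpy as np
c,s=np.cos(-.1374),np.sin(-.1374)
for n,m in dict(k7=(-11,-47),k2=(45,-75),k6=(17,-103),bar=(-45,-75)).items(): print(n,630.7+c*m[0]-s*m[1],58.1+s*m[0]+c*m[1])
E
python3 go.py 613.3 13.1 90 -7.9
```

```text
time: 22.72
tool_pos: [482.9, 16.5, 133.4]
tcp_rot: [180.0, -0.3, -8.1]
ft_force: [-0.3, 1.0, 0.4]
finger_gap: -0.0
grip_force: 0.0
..................................#######################.##
..................................######################..##
..................................######################..##
.................................#######################..##
.................................#######################.###
.................................#######################.###
.................................#######################.###
.................................######################..###
.................................######################..###
.................................######################..###
.................................######################..###
.................................######################..###
.................................######################..###
................................######################...###
................................#.####################..####
................................#....################
[... 1953 characters left out ...]
##.###
.............................#....##....#######....#########
..................................##....######.....#########
..................................##....######......########
..................................##....######......########
.................................###....######......########
............................#....##.....######......########
............................#....##.....######......########
k7 613.3661699672218 13.0496022615254
k2 665.0032894213723 -22.356723366500376
k6 633.4320701537267 -46.257729913385496
bar 575.8514979337338 -10.029595779563962
now [482.8  17.4 133.1] [180.   -0.2  -8.1] t 22.77
row [ 0.02 -0.23 -0.2 ] [129.6 -14.2  43.6] rows 2.2
```

The left part, where the drawer was, matches the initial image: shut. Now key 7.

```bash
python3 steer.py '0 0 0 130 -14 0 0;0 0 0 130 -14 0 0;0 0 0 130 -14 10 0;0 0 0 130 -14 44 0;0 0 0 130 -14 44 0;0 0 0 130 -14 44 0'; python3 go.py 613.4 13 65 -7.9
```

```text
time: 23.52
tool_pos: [612.7, 16.6, 88.9]
tcp_rot: [-180.0, -0.1, -7.9]
ft_force: [0.8, -0.6, 0.5]
finger_gap: 0.3
grip_force: 0.0
now [612.7  16.6  88.9] [-1.8e+02 -1.0e-01 -7.9e+00] t 23.52
row [-0.01 -0.06  0.04] [ 1.2  3.5 23.9] rows 0.4
```

```bash
python3 steer.py '0 0 0 1 3 14 0;0 0 0 1 3 14 0;0 0 0 1 3 14 0'; python3 go.py 613.4 13 65 -7.9
```

```text
time: 23.9
tool_pos: [613.1, 12.7, 74.0]
tcp_rot: [-180.0, -0.0, -7.9]
ft_force: [0.6, -0.2, 0.6]
finger_gap: 0.1
grip_force: 0.0
now [613.1  12.7  74. ] [-180.    -0.    -7.9] t 23.9
row [-0.   -0.01 -0.01] [ 0.3 -0.4  9. ] rows 0.1
```

```bash
python3 steer.py '0 0 0 0 0 5 0;0 0 0 0 0 8 0;0 0 0 0 0 10 0;0 0 0 0 0 10 0'
```

```text
time: 24.4
tool_pos: [613.7, 12.7, 65.0]
tcp_rot: [180.0, -0.1, -7.9]
ft_force: [-2.1, -0.7, 8.4]
finger_gap: -0.4
grip_force: 4.5
```

```bash
python3 steer.py '0 0 0 0 0 -12 0;0 0 0 0 0 -25 0;0 0 0 30 15 -25 0;0 0 0 56 28 -25 0;0 0 0 56 28 -25 0;0 0 0 56 28 -10 0;0 0 0 56 28 -10 0'; python3 go.py 665 -22.4 65 -7.9
```

```text
time: 25.28
tool_pos: [662.3, -21.8, 71.1]
tcp_rot: [-180.0, 0.3, -7.9]
ft_force: [0.5, 0.2, -0.6]
finger_gap: 0.0
grip_force: 0.0
now [662.3 -21.8  71.1] [-180.     0.3   -7.9] t 25.27
row [-0.    0.26  0.04] [2.8 0.2 6.1] rows 0.1
```

```bash
python3 steer.py '0 0 0 2 0 0 0;0 0 0 2 0 3 0;0 0 0 2 0 6 0;0 0 0 2 0 9.5 0;0 0 0 2 0 9.5 0'
```

```text
time: 25.9
tool_pos: [667.0, -22.8, 65.1]
tcp_rot: [-180.0, -0.0, -7.9]
ft_force: [-1.1, 0.7, 5.7]
finger_gap: -0.3
grip_force: 3.1
```

```bash
python3 steer.py '0 0 0 0 0 -12 0;0 0 0 0 0 -25 0;0 0 0 -15 14 -25 0;0 0 0 -30 28 -25 0;0 0 0 -30 28 -25 0;0 0 0 -30 28 -10 0;0 0 0 -30 28 -10 0;0 0 0 -30 28 -10 0'; python3 go.py 633.4 -46.3 65 -7.9
```

```text
time: 26.9
tool_pos: [633.0, -46.1, 73.6]
tcp_rot: [-180.0, 0.1, -7.9]
ft_force: [0.5, 0.4, 0.8]
finger_gap: 0.1
grip_force: 0.0
now [633.  -46.1  73.6] [-1.8e+02  1.0e-01 -7.9e+00] t 26.9
row [-0.    0.06  0.03] [0.4 0.1 8.6] rows 0.1
```

```bash
python3 steer.py '0 0 0 0 0 4 0;0 0 0 0 0 7 0;0 0 0 0 0 9.7 0;0 0 0 0 0 9.7 0;0 0 0 0 0 9.7 0'
```

```text
time: 27.52
tool_pos: [633.6, -46.5, 65.1]
tcp_rot: [-180.0, -0.1, -7.9]
ft_force: [-0.0, 1.7, 4.8]
finger_gap: -0.2
grip_force: 2.4
```

```bash
python3 steer.py '0 0 0 0 0 -12 0;0 0 0 0 0 -25 0;0 0 0 -30 -14 -25 0;0 0 0 -62 -28 -25 0;0 0 0 -62 -28 -25 0;0 0 0 -62 -28 -10 0;0 0 0 -62 -28 -10 0;0 0 0 -62 -28 -10 0'; python3 go.py 575.9 -10 65 -7.9
```

```text
time: 28.52
tool_pos: [575.7, -10.7, 74.1]
tcp_rot: [180.0, 0.0, -7.9]
ft_force: [0.1, 0.7, 0.4]
finger_gap: -0.2
grip_force: 0.0
now [575.7 -10.7  74.1] [180.    0.   -7.9] t 28.52
row [ 0.    0.04 -0.03] [ 0.1 -0.7  9.1] rows 0.1
```

```bash
python3 steer.py '0 0 0 0 0 4 0;0 0 0 0 0 7 0;0 0 0 0 0 10.2 0;0 0 0 0 0 10.2 0;0 0 0 0 0 10.2 0'; python3 steer.py '0 0 0 0 0 -20 0;0 0 0 0 0 -70 0;0 0 0 -60 80 -100 0;0 0 0 -60 200 -100 0;0 0 0 -60 200 -100 0;0 0 0 -60 200 -100 0;0 0 0 -60 200 -100 0';  python3 - <<'E'
from h import *
d=r.snapshot('top')
c=d['pixels'][195:250,208:268].astype(int)
a=cv2.imread('pics/top0.png')[195:250,208:268].astype(int)
m=abs(c-a).max(2)>40;print(m.sum(),m[:,:45].sum())
E
```

```text
time: 29.15
tool_pos: [576.0, -10.5, 65.0]
tcp_rot: [180.0, -0.1, -7.9]
ft_force: [-0.1, -1.3, 5.9]
finger_gap: 0.2
grip_force: 2.8
time: 30.02
tool_pos: [488.2, -202.2, 165.7]
tcp_rot: [180.0, -0.1, -8.1]
ft_force: [-0.1, 0.3, 0.3]
finger_gap: -0.3
grip_force: 0.0
0 0
```

The drawer area matches the initial picture with no changed pixels, and every press bottomed out. Handing in.

```bash
python3 steer.py '0 0 0 0 0 0 0;0 0 0 0 0 0 0;0 0 0 0 0 0 0'; python3 -c "from bench import r;print(r.hand_in())"
```

```text
time: 30.45
tool_pos: [488.9, -199.3, 164.2]
tcp_rot: [-180.0, 0.0, -7.8]
ft_force: [-0.3, 0.4, 0.3]
finger_gap: 0.2
grip_force: 0.0
the job is handed in; nothing more can be done
None
```

The job is handed in at about 30 s robot time with no verdict returned: both cartridges looked flat in their pockets before closing, the drawer stayed shut, and keys 7, 2, 6 and the start bar each bottomed out in turn.

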